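# Stroke-test push-valve cartridges and reject the one that binds

## Task

Three shower push-valve cartridges stand in the test block. Press each plunger down through its stroke: two run freely and are to be left in the block, pressed fully home; the third turns stiff part-way, and you must not force it but lift that cartridge out of the block and stand it upright in the reject tray. Leave the shower head and the brass nipple beyond the work where they are.

Things in the scene. Friction and masses are not known exactly. Their poses are not given: they have to be found in the camera images.
- test_block: fixed aluminium test block, 64 x 206 x 36 mm high on a dark base plate (68 x 210 mm), three bored sockets in a row along its y axis at y = -65, 0 and +65 mm. Origin: centre of the underside; z up. The sockets are 31.4 mm wide, 29 mm deep, and each holds one cartridge at the start, whose flange rests on the block's top
- cartridge_a: loose round brass push-valve cartridge, 0.3 kg; all three look alike, places mixed. Origin: centre of its flat foot, 10 mm above the worktop when in the block; z up its axis: spigot 30 mm across (z 0-26 mm, in the socket), flange 42 mm (26-31), body 32 mm (31-68, take hold here), hexagon nut 27 mm (68-72), then the plunger with its cap. It stands by itself on its foot
- cartridge_b: a second cartridge, same in shape
- cartridge_c: a third cartridge, same in shape
- plunger_a: plunger of cartridge_a: grey cap 24 mm across, 7 mm thick, on a steel stem. Origin: centre of the cap's top face, on the axis, 101 mm above the cartridge's origin when fully out, 81 mm fully home on its end cushion (9 N per mm more). Sound: steady 3 N all the way, stays where left. Binding: part-way the force jumps to 6 N, then climbs 3.5 N per mm; over 20 N scores the bore, which is forcing it
- plunger_b: the same of cartridge_b
- plunger_c: the same of cartridge_c
- tray: reject tray of bare aluminium sheet, 122 x 122 mm, 26 mm high, walls and floor 3 mm, 0.8 kg, standing loose on the worktop, empty. Origin: centre of the underside
- shower_head: bystander: chrome shower head standing face down beyond the block, 125 mm across, 91 mm high; origin at the centre of its underside
- nipple: bystander: brass double nipple lying beyond the tray, 40 x 26 x 23 mm; origin at its middle, on the worktop
Things that resemble listed ones, but are neither listed nor needed, are in the scene too. Leave any pink look-alike of the cartridge_c alone. What is shaped like the cartridge_b but turquoise is not meant.

How it is judged:
By the outcome, as a careful person would: the job done as asked, in the order asked, and still so for the second after the job is handed in, with the robot touching nothing.
It also fails if it takes over 58 s, if anything falls off the work surface, if the arm or the gripper's body presses on something with over 40 N, if the wrist force passes 120 N, or if a joint passes its speed limit or range.

## Robot

A 6-joint arm with a two-finger parallel gripper is mounted at the origin on a cart in front of the work surface, level with it; the furniture and walls round the work are solid. World frame = base frame: x ahead of the robot, y to its left, z up, the work surface at z = 0. Lengths are in m, angles in rad, forces in N, time in s.
With the tool pointing down it reaches from about 0.3 to 0.825 m from the base axis. Payload 5.4 kg.
Tool frame: the origin (TCP) lies at the very end of the fingers, on their centre line; the grasp point (between the pads) lies 19 mm behind it; z points along the fingers, x is the direction in which the jaws open and shut, and the axes are right-handed (so a half turn about z gives the same grasp; the last joint's range is limited). The gripper opens to 92 mm and grips with 3 to 60 N. Pads are 20 mm wide; open, the fingers measure 128 mm over their backs; the gripper's body (75 mm by 189 mm) begins 69 mm behind the grasp point.
Start: joints at [-1.39, 0.158, 1.597, -0, 1.386, -0.21], TCP at [0.219, -0.532, 0.215] pointing down, gripper open.
Joint ranges: [-2.91, 2.91], [-0.94, 2.29], [0.18, 2.7], [-1.29, 4.43], [0.17, 2.64], [-3, 3]. Speed limits (rad/s): [2.57, 2.57, 3.14, 3.14, 3.14, 3.14].

## Interface

Orientations are given as a rotation vector (axis times angle).
In Python, from workcell import bot gives the robot as it stands. Calls block until the motion is done:
- bot.goto(position, orientation): joint-space move of the TCP to a pose.
- bot.line_to(position, rot=None, max_speed=0.15): straight line of the TCP; rot=None keeps the orientation; max_speed is the mean speed in m/s.
- bot.set_joints(angles): joint-space move.
- bot.set_gripper(opening, newtons=None): opening from 0.0 (shut) to 1.0 (fully open); newtons is the grip in N (None keeps the last); returns when the fingers have stopped.
- bot.hold(seconds).
- bot.inverse_kinematics(position, orientation): joint angles nearest the present ones, or None.
- bot.read_camera(name): name is "scene" or "top"; returns a dict with "pixels" (480x640x3 uint8, blue, green, red), "fx", "fy", "cx", "cy" (pixels), "R" (3x3) and "t" (3): a world point X has camera coordinates R X + t. Camera axes: x right, y down, z forward; pixel columns grow to the right and rows downward; lengths in m; the calibration is good to about 2 mm. A picture is of the moment at which its call begins. There is no depth.
A pose or a line that the arm cannot do raises bot.MotionError and nothing moves.
- bot.job_done(): hands the job in, once; it reports no verdict.
Readings, each from a call of its own:
- bot.current_clock(): time.
- bot.current_joints(): joint angles.
- bot.current_joint_vel(): joint speeds.
- bot.current_effort(): joint torques, N m.
- bot.current_ee_pos(): TCP position.
- bot.current_tool_rot(): TCP orientation.
- bot.current_contact_force(): force on the tool from outside, world axes, zero at the start.
- bot.current_ft_torque(): the same for the moment, N m.
- bot.current_opening(): opening from 0.0 (shut) to 1.0 (fully open).
Only numpy, scipy, OpenCV 4.12 (cv2) and the standard library are available. Lean on these libraries where they do the work, as an engineer would, in place of code of your own. Each camera call takes 0.05 s, during which the arm holds its last target. There are 200 camera calls.

## Working session

There is one attempt and no reset: what is moved stays moved. The work goes in short steps, each a Python script; the robot and the scene stay as the last script left them, time stands still between calls to the robot, and variables do not carry over. Pictures are saved under pics/ and viewed, about 8 in all and at most 12, crops included, and the job is handed in when it is done.

```bash
mkdir -p pics; ls; python3 - <<'E'
from workcell import bot
import cv2
for n in("scene","top"):
    c=bot.read_camera(n); cv2.imwrite(f"pics/{n}0.png",c["pixels"]); print(n,c["fx"],c["cx"],c["cy"],c["R"],c["t"])
print(bot.current_clock(),bot.current_tool_rot(),bot.current_contact_force())
E
```

```text
pics
scene 508.11042899077256 324.3591693094556 239.84285269721056 [[-0.84780033 -0.53018865  0.01160155]
 [-0.26145233  0.39884313 -0.87895781]
 [ 0.46138626 -0.74821398 -0.47675839]] [0.41832516 0.21893674 0.8039717 ]
top 558.9448243610695 325.81641838320513 241.12453948152447 [[-0.02007079 -0.99925856 -0.03285566]
 [-0.99197127  0.02400694 -0.12416384]
 [ 0.12486055  0.0300998  -0.99171762]] [0.02613844 0.49603941 1.03848019]
0.1 [-2.60947987e+00  1.74730497e+00  1.81072638e-03] [-0.12492466  0.31688546  0.01248116]
```

View pics/scene0.png

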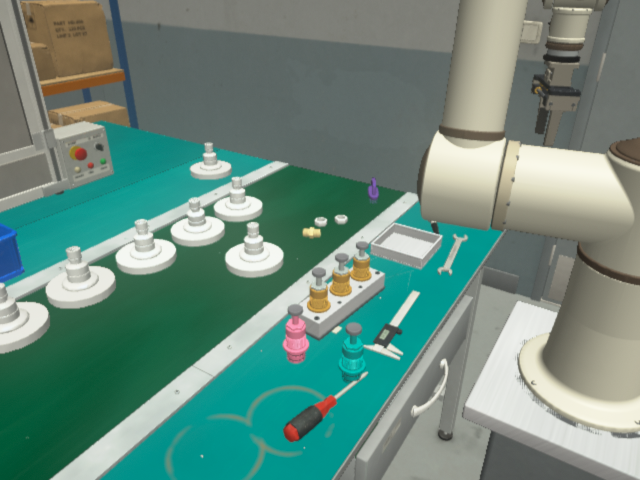

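View pics/top0.png

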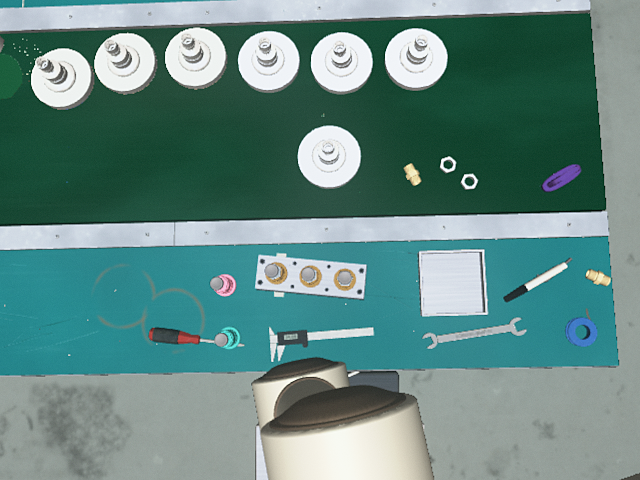

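The scene view shows the block at (335,300) with three brass cartridges, the pink decoy at (295,335), the turquoise one at (352,350) and the tray at (407,243). In the top view the caps are near (276,270), (309,274) and (343,276), and the tray is near (453,283). Next I'll enlarge both and measure.

```bash
cat > h.py <<'E'
import numpy as np, cv2
from workcell import bot
def ray(c,uv):
    d=c["R"].T@np.array([(uv[0]-c["cx"])/c["fx"],(uv[1]-c["cy"])/c["fy"],1]); return -c["R"].T@c["t"],d
def onz(c,uv,z):
    o,d=ray(c,uv); return o+d*(z-o[2])/d[2]
def tri(c1,p1,c2,p2):
    A=[];b=[]
    for c,p in((c1,p1),(c2,p2)):
        o,d=ray(c,p); d/=np.linalg.norm(d); M=np.eye(3)-np.outer(d,d); A.append(M);b.append(M@o)
    return np.linalg.lstsq(np.vstack(A),np.hstack(b),rcond=None)[0]
def proj(c,X):
    q=c["R"]@np.asarray(X)+c["t"]; return c["fx"]*q[0]/q[2]+c["cx"],c["fy"]*q[1]/q[2]+c["cy"]
E
python3 - <<'E'
from h import *
s=bot.read_camera("scene");t=bot.read_camera("top")
a=cv2.resize(t["pixels"][240:340,240:400],None,fx=5,fy=5,interpolation=cv2.INTER_CUBIC)[:300]
b=cv2.resize(s["pixels"][235:295+40,290:390],None,fx=5,fy=5,interpolation=cv2.INTER_CUBIC)
cv2.imwrite("pics/ta.png",a)
b=cv2.resize(s["pixels"][235:335,290:390],None,fx=4,fy=4,interpolation=cv2.INTER_CUBIC)
a=cv2.resize(t["pixels"][245:305,245:375],None,fx=3.05,fy=3.05,interpolation=cv2.INTER_CUBIC)
b=cv2.copyMakeBorder(b,0,0,0,0,cv2.BORDER_CONSTANT)
o=np.zeros((400,800,3),np.uint8);o[:,:400]=b;o[:a.shape[0],400:400+a.shape[1]]=a
cv2.imwrite("pics/zoom.png",o)
# tray & block outlines in top
hsv=cv2.cvtColor(t["pixels"],cv2.COLOR_BGR2HSV)
m=((hsv[...,1]<70)&(hsv[...,2]>110)).astype(np.uint8)*255
for nm,(x0,x1,y0,y1),z in(("block",(245,375,248,305),.036),("tray",(405,497,243,322),.026)):
    k=np.zeros_like(m);k[y0:y1,x0:x1]=m[y0:y1,x0:x1]
    k=cv2.morphologyEx(k,cv2.MORPH_CLOSE,np.ones((5,5)));k=cv2.morphologyEx(k,cv2.MORPH_OPEN,np.ones((7,7)))
    cs=cv2.findContours(k,0,2)[0];q=max(cs,key=cv2.contourArea)
    P=np.array([onz(t,p,z)[:2] for p in q[:,0].astype(float)],np.float32)
    r=cv2.minAreaRect(P);print(nm,r,cv2.boundingRect(q))
for p in((276,270),(309,274),(343,276)): print(onz(t,p,.111))
E
```

```text
block ((0.4317758083343506, 0.045622456818819046), (0.206956684589386, 0.08202560245990753), 87.3963623046875) (256, 253, 110, 46)
tray ((0.4133085608482361, -0.2230856716632843), (0.12480218708515167, 0.1250985711812973), 0.328426718711853) (419, 249, 69, 68)
[0.43726842 0.10167371 0.111     ]
[0.4289125  0.04349756 0.111     ]
[ 0.42407232 -0.01618655  0.111     ]
```

View pics/zoom.png

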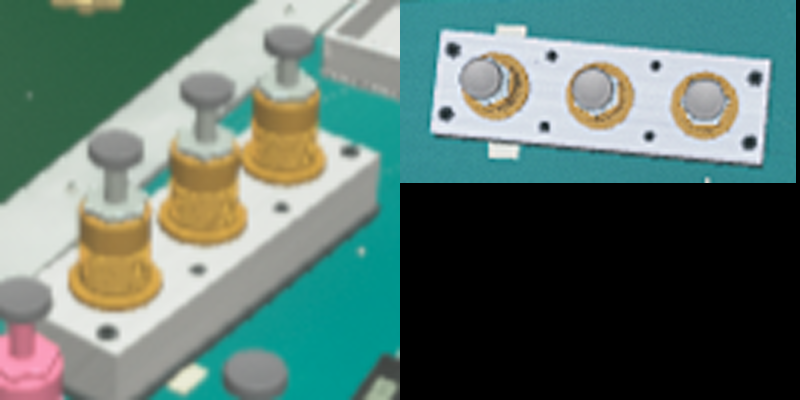

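The zoom shows cap tops at top-view pixels (271.6,270.6), (308.9,273.9) and (345,277.8). In the scene view they are at about (319,271), (341.8,256.5) and (362,244.5). The block's top-face corners are clearly visible.

```bash
python3 - <<'E'
from h import *
s=bot.read_camera("scene");t=bot.read_camera("top")
C=np.array([onz(t,p,.036) for p in((258.4,254.8),(366.3,264.7),(364,299.1),(255.2,288.6))])
ctr=C.mean(0);e=(C[0]-C[1])+(C[3]-C[2]);e/=np.linalg.norm(e)
print("block",ctr,"yaw-axis",e,"len",np.linalg.norm(C[0]-C[1]),np.linalg.norm(C[3]-C[2]),"wid",np.linalg.norm(C[0]-C[3]),np.linalg.norm(C[1]-C[2]))
for k in(65,0,-65): print("socket",ctr+e*k/1e3)
# caps: grey blobs around seeds, top view
hsv=cv2.cvtColor(t["pixels"],cv2.COLOR_BGR2HSV)
for a,b in zip(((271.6,270.6),(308.9,273.9),(345,277.8)),((319,271),(341.8,256.5),(362,244.5))):
    print("cap",onz(t,a,.111),"tri",tri(t,a,s,b), t["pixels"][int(a[1]),int(a[0])])
for p in((223,285),(228,338)): print("decoys",onz(t,p,.1))
for X,z in(((.41,-.223),.026),):print(proj(t,(*X,z)))
print(onz(t,(329,155),.05), onz(t,(412,174),.01), bot.current_ee_pos())
from scipy.spatial.transform import Rotation as R
print(R.from_rotvec(bot.current_tool_rot()).as_matrix())
E
```

```text
block [0.42874428 0.04490082 0.036     ] yaw-axis [0.11547917 0.9933099  0.        ] len 0.2061848116067525 0.20645336677994877 wid 0.06448732824316103 0.06490303379284984
socket [0.43625043 0.10946596 0.036     ]
socket [0.42874428 0.04490082 0.036     ]
socket [ 0.42123813 -0.01966432  0.036     ]
cap [0.43638348 0.10947152 0.111     ] tri [0.43677028 0.1099279  0.10820259] [176 174 174]
cap [0.42909239 0.04367083 0.111     ] tri [0.42970094 0.04408837 0.10696974] [177 175 176]
cap [ 0.42083856 -0.01961648  0.111     ] tri [ 0.42189218 -0.01931429  0.1046869 ] [177 174 175]
decoys [0.4134446  0.19807748 0.1       ]
decoys [0.32001765 0.18893863 0.1       ]
(np.float64(452.6497606049955), np.float64(283.8179440401176))
[0.66035795 0.00514261 0.05      ] [ 0.62845524 -0.15688498  0.01      ] [ 0.21895893 -0.53145318  0.21428383]
[[ 3.80942969e-01 -9.24598527e-01 -1.34146172e-04]
 [-9.24598341e-01 -3.80942979e-01  5.95239952e-04]
 [-6.01460025e-04 -1.02721146e-04 -9.99999814e-01]]
```

Heights, spacing and sizes all agree. I'll press the nearest cartridge first, in small steps while watching the force.

```bash
cat >> h.py <<'E'
from scipy.spatial.transform import Rotation as Rot
E=np.array([.11548,.99331,0]); X=np.array([.99331,-.11548,0]); Z=np.array([0,0,-1.])
ROT=Rot.from_matrix(np.column_stack([X,np.cross(Z,X),Z])).as_rotvec()
S={"+":(.4364,.1095),"0":(.4290,.0446),"-":(.4211,-.0196)}
def press(k):
    x,y=S[k]; bot.goto([x,y,.150],ROT); bot.line_to([x,y,.118],max_speed=.1)
    f0=bot.current_contact_force()[2]; z=.1125; log=[]; res="?"
    while z>.0875:
        bot.line_to([x,y,z],max_speed=.03); bot.hold(.04)
        f=bot.current_contact_force()[2]-f0; a=bot.current_ee_pos()[2]
        log.append((round(a*1e3,1),round(float(f),1)))
        if f>5 and a>.0925: res="BIND?";break
        if f>10: res="home";break
        z-=.0015 if z>.0935 else .0005
    print(k,res,log,"t",bot.current_clock()); return res
E
python3 - <<'E'
from h import *
bot.set_gripper(0,20); print(bot.current_opening(),bot.current_clock())
r=press("-")
x,y=S["-"]; bot.line_to([x,y,.140],max_speed=.2); print(bot.current_clock())
E
```

```text
0.00630854351301019 1.65
- BIND? [(np.float64(112.7), -0.8), (np.float64(111.0), -1.1), (np.float64(109.4), -0.6), (np.float64(107.9), -0.8), (np.float64(106.5), 0.5), (np.float64(104.9), 0.7), (np.float64(103.4), 0.7), (np.float64(102.0), 2.6), (np.float64(101.0), 6.2)] t 6.825
7.175
```

```bash
python3 - <<'E'
from h import *
bot.goto([.40,-.25,.25],ROT); bot.hold(.2)
print(bot.current_contact_force())
s=bot.read_camera("scene");t=bot.read_camera("top")
b=cv2.resize(s["pixels"][225:325,290:390],None,fx=4,fy=4,interpolation=cv2.INTER_CUBIC)
a=cv2.resize(t["pixels"][245:305,245:375],None,fx=3.05,fy=3.05,interpolation=cv2.INTER_CUBIC)
o=np.zeros((400,800,3),np.uint8);o[:,:400]=b;o[:a.shape[0],400:400+a.shape[1]]=a
cv2.imwrite("pics/zoom2.png",o);print(bot.current_clock())
for k in S: print(k,[ [round(v,1) for v in proj(s,(*S[k],z))] for z in(.111,.101,.091)])
E
```

```text
[-0.14089878 -0.78252497  0.08969985]
8.475
+ [[np.float64(319.4), np.float64(269.6)], [np.float64(319.4), np.float64(274.5)], [np.float64(319.4), np.float64(279.4)]]
0 [[np.float64(342.3), np.float64(254.8)], [np.float64(342.1), np.float64(259.6)], [np.float64(341.9), np.float64(264.3)]]
- [[np.float64(363.0), np.float64(241.7)], [np.float64(362.7), np.float64(246.3)], [np.float64(362.5), np.float64(250.9)]]
```

View pics/zoom2.png

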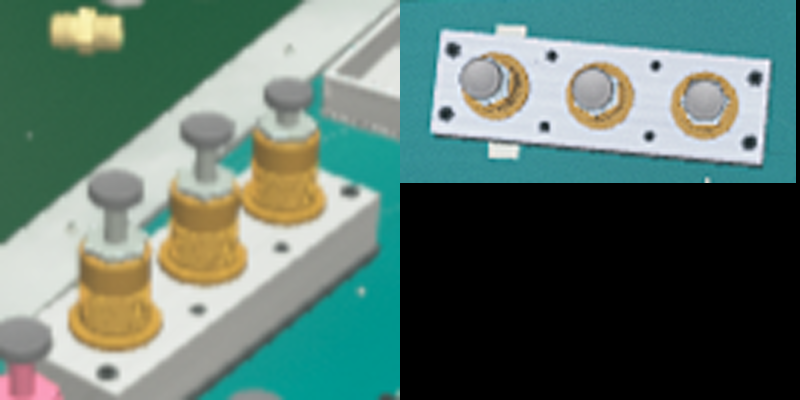

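The "-" cap is now visibly lower, at about row 93 of the crop against 80 before. Nothing else has moved. It went stiff at about z = 101 mm. I'll press the other two to compare.

```bash
sed -i 's/    f0=bot/    bot.hold(.15); f0=bot/; s/(round(a\*1e3,1)/(round(float(a)*1e3,1)/' h.py; python3 - <<'E'
from h import *
for k in "0+":
    r=press(k); x,y=S[k]; bot.line_to([x,y,.140],max_speed=.2)
    if r!="home": break
print(bot.current_clock())
E
```

```text
0 home [(112.4, 0.3), (111.0, 1.4), (109.6, 1.5), (108.0, 1.2), (106.4, 0.9), (104.9, 0.7), (103.3, 0.6), (101.9, 1.1), (100.3, 0.5), (98.8, 0.7), (97.4, 0.3), (95.8, -0.1), (94.4, 0.5), (92.8, 0.2), (92.5, 2.3), (92.0, 2.8), (91.5, 2.6), (91.3, 5.1), (91.1, 6.2), (90.8, 9.5), (90.6, 10.4)] t 16.4917
+ home [(112.4, 0.8), (111.0, 1.6), (109.6, 1.2), (108.0, 2.4), (106.4, 2.0), (104.8, 2.0), (103.3, 1.7), (101.8, 1.3), (100.3, 1.7), (98.8, 2.2), (97.4, 1.2), (95.8, 1.8), (94.4, 2.3), (92.9, 1.9), (92.5, 3.0), (92.0, 3.0), (91.5, 2.6), (91.3, 5.7), (91.0, 8.0), (90.8, 9.4), (90.6, 11.4)] t 24.0833
24.4833
```

Both ran freely to the end cushion at about 91 mm, so the "-" cartridge is the binding one. I'll grasp it and lift it out.

```bash
python3 - <<'E'
from h import *
x,y=S["-"]
bot.goto([x,y,.150],ROT); bot.set_gripper(.8,30)
bot.line_to([x,y,.046],max_speed=.1); bot.set_gripper(0,30)
print("open mm",bot.current_opening()*92,bot.current_contact_force(),bot.current_ee_pos(),bot.current_clock())
bot.line_to([x,y,.090],max_speed=.08); bot.line_to([x,y,.17],max_speed=.2)
print("open mm",bot.current_opening()*92,bot.current_contact_force(),bot.current_clock())
bot.goto([.413,-.223,.17],ROT);bot.hold(.1)
print(bot.current_opening()*92,bot.current_contact_force(),bot.current_clock())
s=bot.read_camera("scene");cv2.imwrite("pics/lift.png",cv2.resize(s["pixels"][120:330,270:490],None,fx=2.7,fy=2.7))
E
```

```text
open mm 31.556236628134798 [-0.55794231 -0.9709786   1.0065864 ] [ 0.42104323 -0.01959175  0.04603814] 28.1083
open mm 31.40481797427648 [-9.34008656e-02 -1.32428240e-03 -3.37225026e+00] 29.3583
31.278792750364424 [-0.15505969  0.35929398 -3.89519551] 30.2833
```

View pics/lift.png

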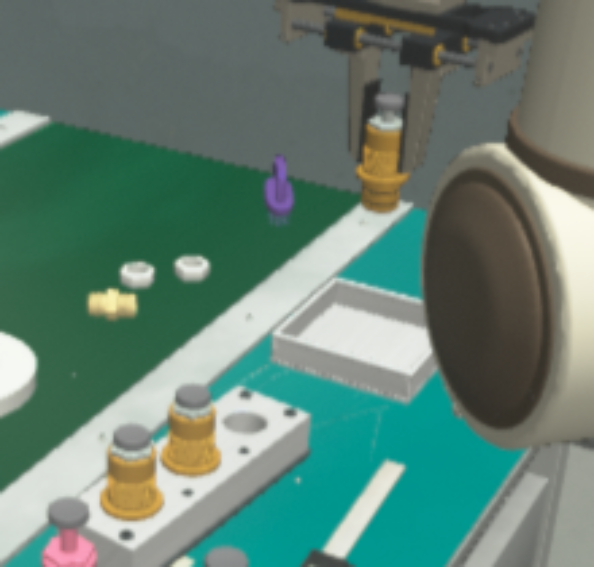

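The picture shows the cartridge hanging upright over the tray, the socket empty, and the other two caps home. Next I lower it until it touches, then release.

```bash
python3 - <<'E'
from h import *
x,y=.413,-.223
bot.line_to([x,y,.044],max_speed=.12); bot.hold(.15); f0=bot.current_contact_force()[2]; z=.044
while z>.034:
    z-=.001; bot.line_to([x,y,z],max_speed=.03); bot.hold(.04); f=bot.current_contact_force()[2]-f0
    if f>2.5: break
print(z,f,f0)
bot.set_gripper(.75); bot.line_to([x,y,.16],max_speed=.12); bot.goto([.36,-.45,.25],ROT); bot.hold(.2)
print(bot.current_clock())
s=bot.read_camera("scene");t=bot.read_camera("top")
o=np.zeros((560,800,3),np.uint8)
o[:,:400]=cv2.resize(s["pixels"][190:358,320-30:410+0+0],(400,560));a=cv2.resize(t["pixels"][130:330,240:500],(400,308));o[:308,400:]=a
cv2.imwrite("pics/end.png",o)
E
```

```text
0.03799999999999999 9.117131456242163 -4.070619938200593
36.4833
```

View pics/end.png

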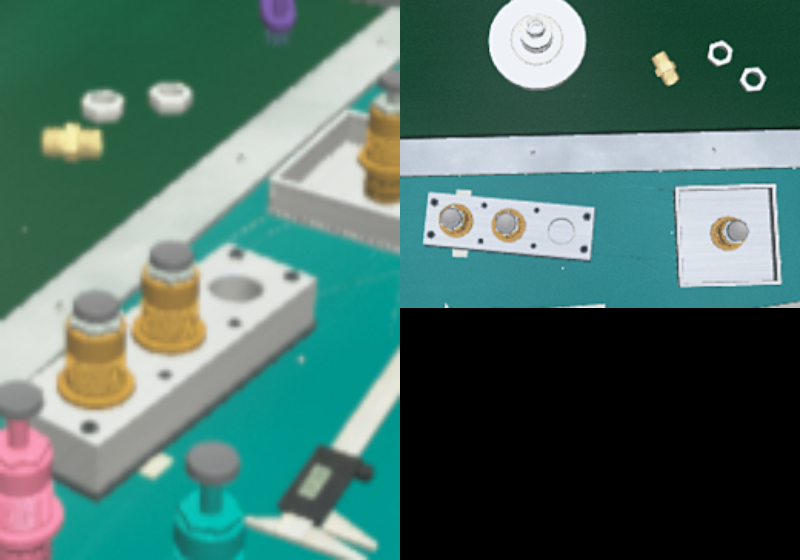

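The cartridge stands upright in mid-tray, the two sound ones are pressed home in the block, and the bystanders haven't moved. Handing in.

```bash
python3 -c "
from workcell import bot
bot.job_done()"
```

```text
the job is handed in; nothing more can be done
```

The job is done and handed in: two cartridges are left in the block pressed home, and the stiff one stands upright in the reject tray. The clock read 36.5 s just before hand-in, against the 58 s limit.

- **Sound cartridges:** the middle one and the +y one ran freely at about 1–2 N. Both reached the end cushion at z ≈ 91 mm, where the force rose to 10–11 N.
- **Stiff cartridge:** the -y one turned stiff about 10 mm in, at z ≈ 101 mm. I stopped at about 6–7 N, well under 20 N. I then gripped it by the body, lifted it out and lowered it into the middle of the tray, with about 9 N at touchdown.
- **Final check:** the last pictures show the stiff cartridge upright in the tray, its socket empty and the other two caps down. The shower head, nipple and both look-alikes had not moved.
- **Disagreements:** the free-running force read below the stated 3 N, probably because I read it while the arm was paused. In the -y press the contact signal only showed from about z = 107 mm, and its zero was about 1 N off because I took it before the arm had settled. I did not press that plunger a second time, but the other two running clearly home supports the finding.

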